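# Wind down the book press

## Task

A newly glued book lies between its pressing boards in the book press. With one fingertip, push the arms of the press handle round clockwise (seen from above) until the platen is screwed down firmly on the upper board and the handle will turn no further, then take the finger away. Only push, with nothing but the fingers; pick nothing up, do not shift the book or its boards, and leave the mending things around the press where they are.

Things in the scene. Friction and masses are not known exactly. Their poses are not given: they have to be found in the camera images.
- press: bench book press, fixed: bed 220 x 300 mm, top at 24 mm above the table; columns 22 mm thick at 130 mm to its left and right; crosshead 55 x 310 mm on them, top at 182 mm (nuts up to 200 mm), the upright screw through its middle. Origin at table height on the screw's axis; own x to its back, y to its left, z up
- platen: flat steel pressing plate, 180 x 216 x 14 mm, level, on the lower end of the screw, moves only up and down; origin at the centre of its underside. It sinks 12 mm for each full clockwise turn of the handle and starts 4 to 9 mm above the upper board
- handle (a joint): turn of the handle about the upright screw in rad, growing clockwise seen from above, which lowers handle and platen together, 12 mm a turn. Starts at 0.3 to 2.3; the platen meets the board at about 4.7 and there the handle comes to a firm stop. It stays where it is left. Turning takes 5 to 7 N at 55 mm from the axis; some 15 N there makes it firm
- handle_hub (a point): point on the screw's axis at the height of the handle's arms (244 mm above the table when wound down, up to 9 mm more at the start). The hub is 42 mm across and 18 mm higher than this point. Four level steel arms 11 mm thick stand out at right angles, each with a black 28 mm ball centred 95 mm from the axis; the gaps between them are open for 40 mm below the arms
- handle_knob (a point): centre of the ball at the end of one of the four arms, 95 mm from the screw's axis at arm height; the other arms stand at 90, 180 and 270 degrees from it
- lower_board: plywood pressing board, 158 x 216 x 9 mm, loose on the press bed under the book; origin at the centre of its underside
- book: blue cloth hardback, 152 x 212 x 30 mm, lying loose between the two boards, its spine to the front; origin at the centre of its underside
- upper_board: plywood pressing board, 158 x 216 x 9 mm, loose on top of the book, under the platen; origin at the centre of its underside, its top lies 72 mm above the table
- glue_bottle: white glue bottle, 54 mm across, 150 mm tall, standing beside the press; origin at the centre of its foot
- paste_brush: flat brush lying on the table on the other side of the press; origin under its middle
- paste_jar: glass jar with a steel lid, 68 mm across, 75 mm tall, standing near the brush; origin at the centre of its foot
- bone_folder: white flat folding tool, 150 x 22 x 5 mm, lying in front of the press; origin under its centre
- book_weight: cloth-covered weight, 60 x 110 x 50 mm with a steel knob on top (82 mm high in all), behind the press; origin under its centre
- pencil_pot: empty dark steel pot, 76 mm across, 100 mm tall, towards the left edge of the table; origin at the centre of its foot
- paperback: paperback book lying flat, 112 x 180 x 23 mm, towards the right edge of the table; origin under its centre

How it is judged:
At the end, for the whole second after the job is handed in: The platen presses on the upper board with more than 20 N, the handle has turned past 4.62 rad (the stop is at about 4.7) and stands still; book and boards lie within 8 mm, and the things around the press within 25 mm, of where they were (value of joint handle above 4.62 rad and contact force between platen and upper_board above 20 N and velocity of joint handle below 0.05 rad/s and distance of each of lower_board, book, upper_board from where it was at the start of the episode below 0.008 m and distance of each of glue_bottle, paste_brush, paste_jar, bone_folder, book_weight, pencil_pot, paperback from where it was at the start of the episode below 0.025 m); the robot touches nothing.
It fails at once if the book or a pressing board was shifted or lifted (more than 12 mm) (distance of any of lower_board, book, upper_board from where it was at the start of the episode above 0.012 m).
It fails at once if a thing standing around the press was moved or lifted (more than 30 mm) (distance of any of glue_bottle, paste_brush, paste_jar, bone_folder, book_weight, pencil_pot, paperback from where it was at the start of the episode above 0.03 m).
It fails at once if the arm or the gripper's body, not the fingers, pushed on the press (contact force between the arm and press above 5 N).
It also fails if it takes over 48 s, if anything falls off the work surface, if the arm or the gripper's body presses on something with over 40 N, if the wrist force passes 120 N, or if a joint passes its speed limit or range.

## Robot

A 6-joint arm with a two-finger parallel gripper is mounted at the origin on the work surface. World frame = base frame: x ahead of the robot, y to its left, z up, the work surface at z = 0. Lengths are in m, angles in rad, forces in N, time in s.
With the tool pointing down it reaches from about 0.35 to 0.975 m from the base axis. Payload 4.9 kg.
Tool frame: the origin (TCP) lies between the finger pads; the fingertips stand 14 mm ahead of it and the grasp point (between the pads) lies 5 mm behind it (manip.tcp_to_tips is the distance from the TCP to the fingertips, in m); z points along the fingers, y is the line along which they close (so a half turn about z gives the same grasp; the last joint's range is limited). The gripper opens to 85 mm and grips with 20 to 120 N. Pads are 22 mm wide; open, the fingers measure 114 mm over their backs; the gripper's body (76 mm by 85 mm) begins 54 mm behind the grasp point. The pads swing forward as they close: fully open they stand 13 mm farther back than shut.
Start: joints at [1.175, 0.053, 1.613, -0, 1.476, -0.119], TCP at [0.171, 0.601, 0.245] pointing down, gripper open.
Joint ranges: [-3.01, 3.01], [-1.01, 2.22], [0.06, 2.58], [-1.02, 4.17], [0.09, 2.62], [-3.14, 3.14]. Speed limits (rad/s): [2.57, 2.57, 3.14, 3.14, 3.14, 3.14].

## Interface

Orientations are given as a unit quaternion [w, x, y, z].
In Python, from plant import manip gives the robot as it stands.
- The arm moves only by the tool servo_tool, never from a script. Its argument "moves" is a list that holds one entry, the list of rows, each a list of 7 numbers: the shift along the tool's x, y, z in mm, then the turn, a rotation vector about the tool's x, y, z in degrees, then the finger opening in mm, from 0 to 85.4. In form: [[[x, y, z, ax, ay, az, fingers], ...]]. A call has 1 to 12 rows; each row shifts and turns the commanded pose from where the row before left it, along the tool's axes as they then stand; what a row does not reach is not made up. A row lasts 1/8 s, in which the tool goes at most 62.5 mm and 10.7 degrees, less where a joint would pass 70% of its speed; a pose out of reach is approached as far as the arm can. A call with a gripper value outside its range is refused whole. The fingers move at their own pace and stop on an object; the grip force is fixed at half the most. Time passes only in rows, so rows that do not move let the fingers close. It gives the time, the measured TCP pose, the force, the opening and the grip force at its end, in the units of the state.
- manip.state(): the state, without advancing time (a new reading comes with each control period).
- manip.grab_frame(name): name is "side" or "top" or "wrist"; returns a dict with "image" (400x640x3 uint8, blue, green, red), "mtx" (3x3 intrinsics, pixels), "dist_coeffs" ([k1, k2, p1, p2, k3] as OpenCV has them; the pictures are not rectified), "eye" and "rotation" of the camera in the world. Camera axes: x right, y down, z forward; pixel columns grow to the right and rows downward; lengths in m; the calibration is good to about 2 mm. A picture is of the moment at which its call begins. There is no depth.
- manip.job_done(): hands the job in; it is judged then, once.
The state is a dict: "time": time; "joint_pos": joint angles; "joint_vel": joint speeds; "joint_efforts": joint torques, N m; "tool_pos": TCP position; "tool_rot": TCP orientation; "contact_force": force on the tool from outside, world axes, zero at the start; "ft_torque": the same for the moment, N m; "gripper_width": opening from 0.0 (shut) to 1.0 (fully open); "grasp_force": force on a finger pad.
Only numpy, scipy, OpenCV 4.12 (cv2) and the standard library are available. Lean on these libraries where they do the work, as an engineer would, in place of code of your own. Each camera call takes 0.05 s, during which the arm holds its last target. There are 200 camera calls.

## Working session

There is one attempt and no reset: what is moved stays moved. The work goes in short steps, Python scripts to look and compute and a tool call to move; the robot and the scene stay as the last step left them, time stands still between calls to the robot, and variables do not carry over. Pictures are saved under pics/ and viewed, at most 10 in all, crops included, and the job is handed in when it is done.

Besides the shell and the picture viewer there is one more tool, called after "Request:" as name([rows], argument=value, ...), one row to a line, values as JSON. servo_tool: Moves the arm, as the interface text tells. Its arguments: {"type":"object","properties":{"moves":{"type":"array"}},"required":["moves"]}

```bash
mkdir -p pics; ls; python3 - <<'E'
from plant import manip
import cv2,numpy as np
for n in ["top","side"]:
    f=manip.grab_frame(n); cv2.imwrite(f"pics/{n}0.png",f["image"])
    print(n,f["mtx"],f["dist_coeffs"],f["eye"],f["rotation"])
s=manip.state();print(s, manip.tcp_to_tips)
E
```

```text
pics
top [[384.48101606   0.         317.94546037]
 [  0.         384.48101606 197.85945912]
 [  0.           0.           1.        ]] [-0.09252889  0.          0.          0.          0.        ] [ 0.36227224 -0.02818718  1.30307269] [-0.06202259  0.71162627 -0.69633243  0.06973097]
side [[412.08099611   0.         324.68793068]
 [  0.         412.08099611 196.19786434]
 [  0.           0.           1.        ]] [-0.04648558  0.          0.          0.          0.        ] [1.51389604 0.76773034 1.15804778] [-0.17549213  0.38210036  0.81905563 -0.39032001]
{'time': 0.1, 'joint_pos': array([ 1.17497718e+00,  5.33122386e-02,  1.61417200e+00,  1.33093326e-05,
        1.47596671e+00, -1.19010233e-01]), 'joint_vel': array([-0.00137058,  0.00017956, -0.00343569, -0.00011635, -0.00044129,
       -0.002529  ]), 'joint_efforts': array([ 2.02594815e-04, -3.94893980e+01, -3.71365106e+01, -4.33298214e-05,
        3.87726977e-03, -1.36389843e-06]), 'tool_pos': array([0.17059937, 0.60071024, 0.24416351]), 'tool_rot': array([-2.42949610e-04,  1.37963575e-01,  9.90436868e-01, -8.96847484e-04]), 'contact_force': array([-0.40731779,  0.06188126,  0.69919574]), 'ft_torque': array([ 0.04380459,  0.02879501, -0.00045277]), 'grasp_force': 0.0, 'gripper_width': 1.0012161140574325} 0.014
```

View pics/top0.png

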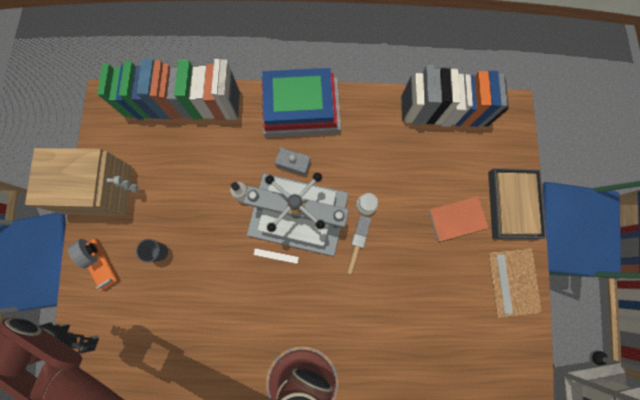

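View pics/side0.png

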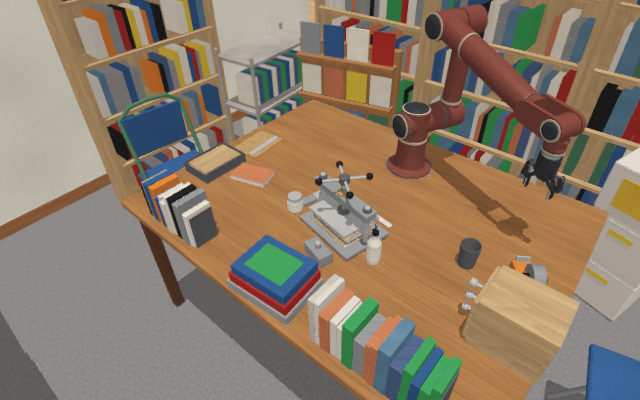

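The top view shows the press hub near (294,202), with black balls near (270,180), (318,177), (271,228) and (320,226). The robot base is at the bottom, so +x is up in the picture. Next I measure the balls and things nearby.

```bash
cat > h.py <<'E'
from plant import manip
import cv2,numpy as np
from scipy.spatial.transform import Rotation as R
def rot(f):
    r=np.array(f["rotation"]); return r if r.shape==(3,3) else R.from_quat(np.roll(r,-1)).as_matrix()
def ray(f,uv,z):
    p=cv2.undistortPoints(np.array([[uv]],float),f["mtx"],np.array(f["dist_coeffs"]))[0,0]
    d=rot(f)@[p[0],p[1],1]; e=np.array(f["eye"]); return e+d*(z-e[2])/d[2]
def proj(f,P):
    M=rot(f).T; return cv2.projectPoints(np.array(P,float).reshape(-1,1,3),cv2.Rodrigues(M)[0],-M@np.array(f["eye"]),f["mtx"],np.array(f["dist_coeffs"]))[0][:,0]
def balls(f,box):
    x0,y0,x1,y1=box; m=(f["image"][y0:y1,x0:x1].max(2)<55).astype(np.uint8)
    n,l,st,c=cv2.connectedComponentsWithStats(m)
    return [(c[i]+[x0,y0],st[i]) for i in range(1,n) if st[i,4]>12]
E
python3 - <<'E'
from h import *
f=manip.grab_frame("top")
for c,s in balls(f,(225,150,360,260)):
    p=ray(f,c,0.25); print(c.round(1),s[2:],p.round(3))
for n,uv,z in [("hub",(294.5,202),.265),("nutL",(253,196),.2),("nutR",(339,215),.2),("bottle",(237,187),.15),("jar",(367,204),.075)]: print(n,ray(f,uv,z).round(3))
im=cv2.resize(f["image"][140:290,215:415],None,fx=4,fy=4,interpolation=cv2.INTER_CUBIC); cv2.imwrite("pics/c1.png",im)
E
```

```text
[317.1 176.8] [ 7  8 44] [ 0.622 -0.034  0.25 ]
[269.  179.2] [ 7  8 43] [0.612 0.101 0.25 ]
[234.9 186.1] [ 7  7 32] [0.59  0.196 0.25 ]
[320.1 224. ] [ 9  7 48] [ 0.488 -0.045  0.25 ]
[271.1 227. ] [ 7  7 43] [0.477 0.089 0.25 ]
hub [0.545 0.026 0.265]
nutL [0.572 0.152 0.2  ]
nutR [ 0.522 -0.1    0.2  ]
bottle [0.608 0.211 0.15 ]
jar [ 0.578 -0.199  0.075]
```

View pics/c1.png

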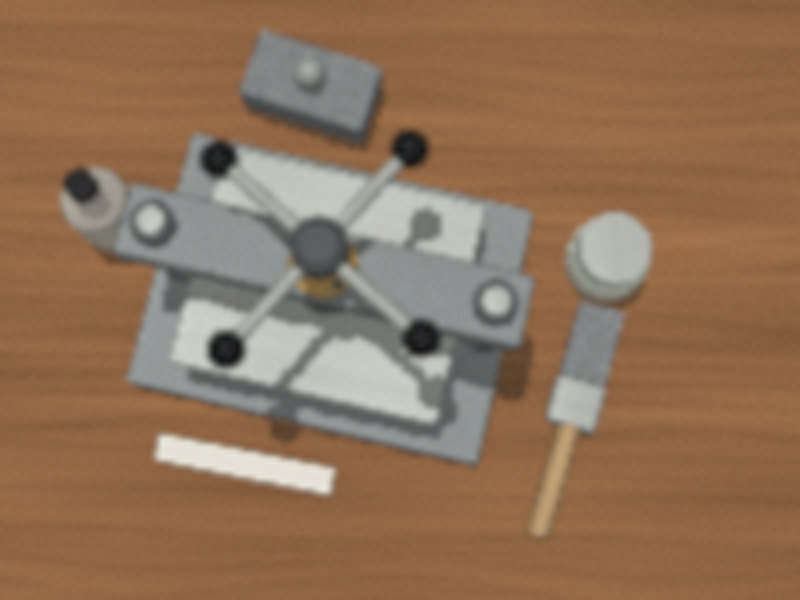

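The crop shows the four balls: (409,148), (218,158), (226,349) and (421,338) in crop pixels. They give the axis at about (0.550, 0.028) with 95 mm radius, which matches the sizes given. The arms stand at about -41, 50, 140 and -130°. I'll shut the fingers, rise, turn, and go to the gap behind the near-left arm.

Request:
servo_tool([
  [[0,0,-13,0,0,-9,0],[0,0,-13,0,0,-9,0],[0,0,-13,0,0,-9,0],[0,0,-13,0,0,-9,0],[0,0,-13,0,0,-9,0],[0,0,-13,0,0,-9,0],[0,0,-13,0,0,-9,0],[0,0,-13,0,0,-9,0],[0,0,-13,0,0,-9,0]],
])

```text
time: 1.27
tool_pos: [0.1707, 0.601, 0.3622]
tool_rot: [-0.0, -0.541, 0.841, -0.0]
contact_force: [0.2, -0.0, -0.1]
gripper_width: -0.002
grasp_force: 0.0
```

Request:
servo_tool([
  [[34,-48,0,0,0,0,0],[34,-48,0,0,0,0,0],[34,-48,0,0,0,0,0],[34,-48,0,0,0,0,0],[34,-48,0,0,0,0,0],[34,-48,0,0,0,0,0],[34,-48,0,0,0,0,0],[34,-48,0,0,0,0,0],[34,-48,0,0,0,0,0],[34,-48,0,0,0,0,0],[27,-43,0,0,0,0,0],[0,0,0,0,0,0,0]],
])

```text
time: 2.78
tool_pos: [0.4919, 0.0457, 0.3613]
tool_rot: [-0.001, -0.536, 0.844, 0.0]
contact_force: [0.1, 0.1, -0.9]
gripper_width: 0.0
grasp_force: 0.0
```

```bash
python3 - <<'E'
from h import *
f=manip.grab_frame("wrist"); s=manip.state()
cv2.imwrite("pics/w1.png",f["image"])
print(s["tool_pos"],R.from_quat(np.roll(s["tool_rot"],-1)).as_matrix().round(3),s["joint_pos"].round(2),s["contact_force"],s["gripper_width"],s["time"],f["eye"])
P=[(.55,.028,.268)]+[(.55+.095*np.cos(a),.028+.095*np.sin(a),.25) for a in np.radians([-41,50,140,-130])]
print(proj(f,P).round(0)); print(proj(f,[list(s["tool_pos"]-[0,0,.014])]))
E
```

```text
[0.49123607 0.04717979 0.36154256] [[-0.423 -0.906 -0.002]
 [-0.906  0.423  0.   ]
 [ 0.     0.002 -1.   ]] [-0.06 -0.31  1.75  0.    1.7  -2.76] [-0.30500842  0.11609982 -0.34482356] -0.0007679311826363696 2.825 [ 0.45881841 -0.02462412  0.48987847]
[[247. 218.]
 [142. 182.]
 [234. 299.]
 [355. 236.]
 [274. 100.]]
[[322.26157469 257.31506881]]
```

View pics/w1.png

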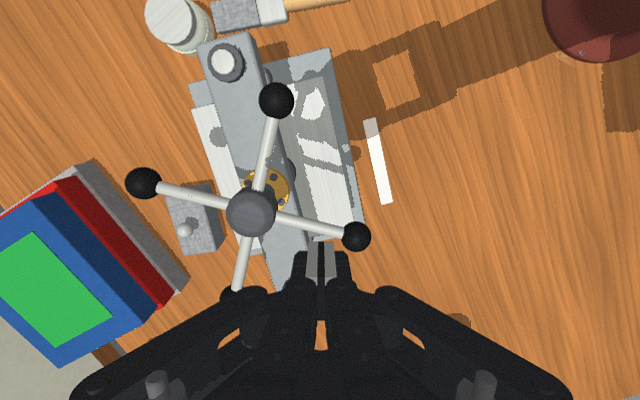

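The wrist view shows the hub at (251,212) and balls at (144,183), (276,100) and (356,236), all within a few pixels of my prediction. The fingertip is behind the near-left arm as planned. I'll square the finger to the arm and go down.

Request:
servo_tool([
  [[3,0,0,0,0,8,0],[0,0,10,0,0,7,0],[0,2,30,0,0,0,0],[0,0,30,0,0,0,0],[0,0,25,0,0,0,0],[0,0,15,0,0,0,0],[0,0,7,0,0,0,0],[0,0,0,0,0,0,0],[-4,0,0,0,0,0,0],[-3,0,0,0,0,0,0],[-3,0,0,0,0,0,0]],
])

```text
time: 4.2
tool_pos: [0.4948, 0.0543, 0.246]
tool_rot: [-0.0, -0.424, 0.906, -0.001]
contact_force: [-2.5, -2.8, 2.2]
gripper_width: 0.004
grasp_force: 2.0
```

```bash
cat > st.py <<'E'
from h import *
s=manip.state(); M=R.from_quat(np.roll(s["tool_rot"],-1)).as_matrix()
print("rel hub in tool axes mm",(M.T@(s["tool_pos"]-[.55,.028,.244])*1000).round(1),"tool y yaw",np.degrees(np.arctan2(M[1,1],M[0,1])).round(1),"F tool",(M.T@s["contact_force"]).round(1),"j",s["joint_pos"].round(2),s["time"])
f=manip.grab_frame("top")
for c,st in balls(f,(225,150,360,260)):
    d=ray(f,c,.25)[:2]-[.55,.028]; r=np.hypot(*d)
    if .08<r<.11: print(np.degrees(np.arctan2(d[1],d[0])).round(1),r.round(3))
E
python3 st.py
```

```text
rel hub in tool axes mm [15.2 59.2 -2. ] tool y yaw 140.1 F tool [ 3.7  0.1 -2.2] j [-0.04 -0.26  1.9  -0.    1.5  -2.49] 4.2
-41.6 0.095
49.1 0.095
-131.3 0.096
146.8 0.095
```

The finger is in contact where expected (side force 3.7 N). I'll roll round the axis, gently first.

Request:
servo_tool([
  [[-4.5,1,0.1,0,0,4,0],[-4.5,1,0.1,0,0,4,0],[-4.2,1,0.1,0,0,4,0],[-4.2,1,0.1,0,0,4,0],[-4.2,1,0.1,0,0,4,0],[-4.2,1,0.1,0,0,4,0],[-4.2,1,0.1,0,0,4,0],[-4.2,1,0.1,0,0,4,0]],
])

```text
time: 5.25
tool_pos: [0.5169, 0.0803, 0.2445]
tool_rot: [-0.001, -0.156, 0.988, -0.001]
contact_force: [-2.6, -3.2, 1.5]
gripper_width: -0.002
grasp_force: 1.8
```

```bash
python3 st.py
```

```text
rel hub in tool axes mm [15.3 60.  -0.6] tool y yaw 108.0 F tool [ 3.4 -2.3 -1.5] j [ 0.01 -0.19  1.85 -0.    1.49 -1.87] 5.25
16.5 0.095
-73.5 0.095
-163.2 0.096
```

The handle follows the finger. I'll continue.

Request:
servo_tool([
  [[-6.3,1.4,0.2,0,0,6,0],[-6.3,1.4,0.2,0,0,6,0],[-6.3,1.4,0.2,0,0,6,0],[-6.3,1.4,0.2,0,0,6,0],[-6.3,1.4,0.2,0,0,6,0],[-6.3,1.4,0.2,0,0,6,0],[-6.3,1.4,0.2,0,0,6,0],[-6.3,1.4,0.2,0,0,6,0],[-6.3,1.4,0.2,0,0,6,0],[-6.3,1.4,0.2,0,0,6,0],[-6.3,1.4,0.2,0,0,6,0],[-6.3,1.4,0.2,0,0,6,0]],
])

```text
time: 6.8
tool_pos: [0.5889, 0.0787, 0.2416]
tool_rot: [-0.002, 0.454, 0.891, 0.0]
contact_force: [-4.0, 1.4, 1.7]
gripper_width: 0.001
grasp_force: 1.7
```

```bash
python3 st.py
```

```text
rel hub in tool axes mm [18.1 61.3  2.3] tool y yaw 36.0 F tool [ 3.4 -2.4 -1.7] j [ 0.01 -0.02  1.69  0.    1.47 -0.62] 6.8
-53.3 0.095
-143.0 0.096
```

Request:
servo_tool([
  [[-4.4,0.8,0.1,0,0,4,0],[-4.4,0.8,0.1,0,0,4,0],[-4.2,0.8,0.1,0,0,4,0],[-4.2,0.8,0.1,0,0,4,0],[-4.2,0.8,0.1,0,0,4,0],[-4.2,0.8,0.1,0,0,4,0],[-4.2,0.8,0.1,0,0,4,0],[-4.2,0.8,0.1,0,0,4,0],[-4.2,0.8,0.1,0,0,4,0]],
])

```text
time: 7.98
tool_pos: [0.6099, 0.0466, 0.241]
tool_rot: [-0.0, 0.706, 0.708, 0.002]
contact_force: [1.5, 3.9, -0.4]
gripper_width: 0.0
grasp_force: 1.8
```

```bash
python3 st.py
```

```text
rel hub in tool axes mm [18.3 60.   3.1] tool y yaw 0.2 F tool [3.9 1.5 0.4] j [-0.05  0.02  1.65  0.    1.47 -0.05] 7.975
-89.4 0.096
-174.3 0.097
```

Request:
servo_tool([
  [[-4.2,1,0.1,0,0,4,0],[-4.2,1,0.1,0,0,4,0],[-4.2,1,0.1,0,0,4,0],[-4.2,1,0.1,0,0,4,0],[-4.2,1,0.1,0,0,4,0]],
])

```text
time: 8.65
tool_pos: [0.6127, 0.0268, 0.2408]
tool_rot: [-0.002, 0.818, 0.575, 0.004]
contact_force: [6.2, 11.7, -2.0]
gripper_width: -0.0
grasp_force: 6.6
```

```bash
python3 st.py
```

```text
rel hub in tool axes mm [20.  59.4  3.5] tool y yaw -19.7 F tool [13.1  1.9  2.1] j [-0.08  0.03  1.65  0.01  1.46  0.26] 8.65
-107.1 0.095
```

The force is rising, so the stop is likely reached. I'll press in small straight steps.

Request:
servo_tool([
  [[-2,0,0,0,0,0,0],[-2,0,0,0,0,0,0],[0,0,0,0,0,0,0]],
])

```text
time: 9.07
tool_pos: [0.6121, 0.0246, 0.2409]
tool_rot: [-0.002, 0.817, 0.577, 0.006]
contact_force: [8.6, 14.1, -3.3]
gripper_width: -0.0
grasp_force: 8.0
```

```bash
python3 st.py
```

```text
rel hub in tool axes mm [17.6 59.7  3.5] tool y yaw -19.6 F tool [16.1  3.4  3.5] j [-0.09  0.02  1.65  0.01  1.46  0.25] 9.075
-108.8 0.095
```

Request:
servo_tool([
  [[-3,0,0,0,0,0,0],[-3,0,0,0,0,0,0],[0,0,0,0,0,0,0]],
])

```text
time: 9.5
tool_pos: [0.6111, 0.0209, 0.2409]
tool_rot: [-0.003, 0.817, 0.577, 0.008]
contact_force: [12.5, 20.4, -4.9]
gripper_width: 0.003
grasp_force: 11.7
```

```bash
python3 st.py
```

```text
rel hub in tool axes mm [13.7 59.9  3.6] tool y yaw -19.5 F tool [23.3  4.9  5.4] j [-0.09  0.02  1.66  0.01  1.46  0.25] 9.5
-112.5 0.095
```

Request:
servo_tool([
  [[-3,0,0,0,0,1,0],[-3,0,0,0,0,1,0],[0,0,0,0,0,0,0]],
])

```text
time: 9.93
tool_pos: [0.6102, 0.0172, 0.241]
tool_rot: [-0.004, 0.826, 0.563, 0.011]
contact_force: [19.2, 26.7, -6.9]
gripper_width: 0.001
grasp_force: 15.6
```

```bash
python3 st.py; python3 - <<'E'
from h import *
cv2.imwrite("pics/w2.png",manip.grab_frame("wrist")["image"])
E
```

```text
rel hub in tool axes mm [11.9 60.   3.6] tool y yaw -21.5 F tool [31.7  8.   7.7] j [-0.1   0.01  1.66  0.02  1.46  0.27] 9.925
-115.8 0.096
```

View pics/w2.png

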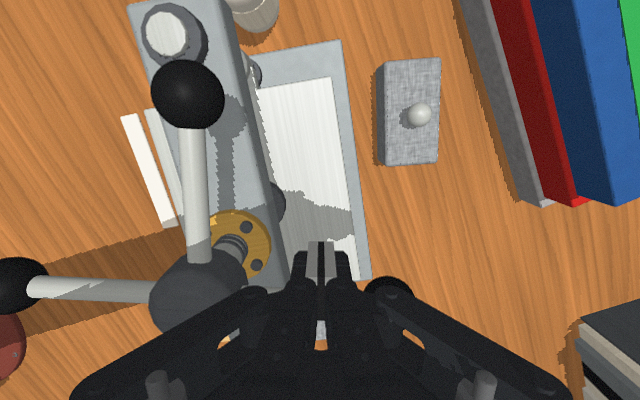

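The wrist view shows the pushed arm under the fingers, with the next ball at (188,95) and nothing else touched. Force grows linearly with turn past about -13°, with the arms roughly along the press axes (≈4.7 rad). So the platen is seated and wound firm. I'll back off slowly, then go up.

Request:
servo_tool([
  [[3,0,0,0,0,0,0],[3,0,0,0,0,0,0],[3,0,0,0,0,0,0],[3,0,0,0,0,0,0],[3,0,0,0,0,0,0],[3,0,0,0,0,0,0],[3,0,0,0,0,0,0],[3,0,0,0,0,0,0],[3,0,0,0,0,0,0],[0,0,0,0,0,0,0]],
])

```text
time: 11.28
tool_pos: [0.616, 0.0337, 0.2407]
tool_rot: [0.0, 0.828, 0.56, -0.0]
contact_force: [0.7, 0.3, -0.9]
gripper_width: -0.001
grasp_force: 0.0
```

```bash
python3 st.py
```

```text
rel hub in tool axes mm [29.8 59.2  3.3] tool y yaw -21.8 F tool [0.5 0.5 0.9] j [-0.07  0.04  1.64 -0.    1.47  0.32] 11.275
-104.4 0.096
```

Request:
servo_tool([
  [[0,0,-10,0,0,0,0],[0,0,-30,0,0,0,0],[0,0,-40,0,0,0,0],[0,0,-40,0,0,0,0],[0,0,0,0,0,0,0]],
])

```text
time: 11.95
tool_pos: [0.6174, 0.0336, 0.3669]
tool_rot: [0.003, 0.828, 0.56, 0.004]
contact_force: [0.6, 0.0, 0.0]
gripper_width: -0.002
grasp_force: 0.0
```

Request:
servo_tool([
  [[-30,-30,0,0,0,0,0],[-45,-30,0,0,0,0,0],[-45,-30,0,0,0,0,0],[-45,-30,0,0,0,0,0],[-45,-30,0,0,0,0,0],[0,0,0,0,0,0,0],[0,0,0,0,0,0,0]],
])

```text
time: 12.82
tool_pos: [0.3985, -0.1052, 0.3603]
tool_rot: [-0.0, 0.828, 0.56, 0.0]
contact_force: [1.0, -0.4, 0.6]
gripper_width: -0.001
grasp_force: 0.0
```

```bash
python3 st.py; python3 - <<'E'
from h import *
f=manip.grab_frame("side"); t=manip.grab_frame("top")["image"]
u,v=proj(f,[(.55,.028,.12)])[0].astype(int); print(u,v)
a=cv2.resize(f["image"][v-75:v+75,u-66:u+66],None,fx=3,fy=4,interpolation=cv2.INTER_CUBIC); b=cv2.resize(t[140:290,230:398],None,fx=2.35,fy=4,interpolation=cv2.INTER_CUBIC)
cv2.imwrite("pics/e.png",np.hstack([a,b])[:, :800])
E
```

```text
rel hub in tool axes mm [-180.   -90.9 -116.4] tool y yaw -21.9 F tool [-0.   1.1 -0.6] j [-0.44 -0.52  1.91  0.    1.76 -0.06] 12.825
-14.1 0.094
78.0 0.095
-104.4 0.096
167.2 0.097
342 204
```

View pics/e.png

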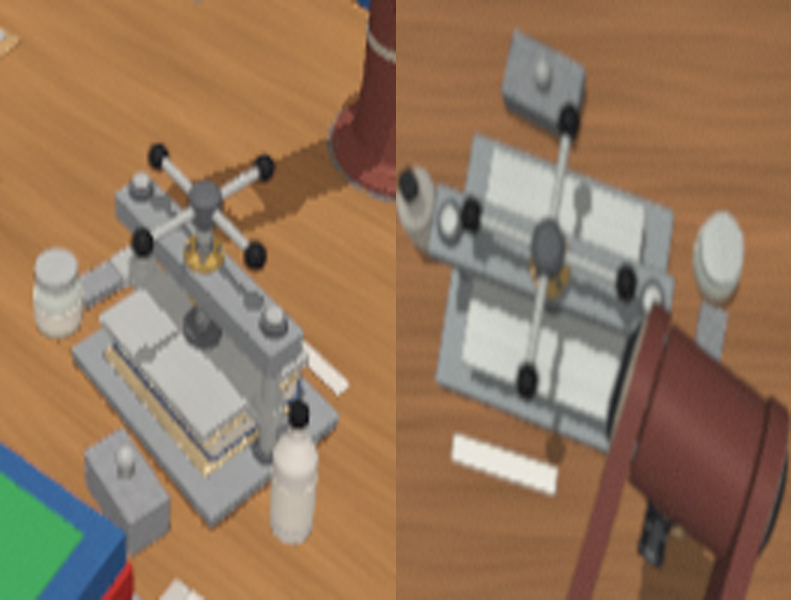

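The side view (left half) shows the platen down on the boards. The top view (right half) shows the arms at about -13°, along the press axes (≈4.75 rad), unchanged since release, and the things around look unmoved. I'm handing it in.

```bash
python3 -c "
from plant import manip
print(manip.job_done())"
```

```text
the job is handed in; nothing more can be done
None
```

The platen is screwed down on the upper board: the handle was pushed clockwise until the force climbed to about 32 N, and it rests at an estimated 4.75 rad. The finger is clear, nothing around the press looks moved, and the job is handed in; no verdict came back and I could not measure the platen force directly.

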